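# Line up the bench bottles and tins on the rack by height

## Task

Stand the flat tin, the jar, the dropper bottle and the glue bottle upright on the wooden rack, one centred on each round pad, in order of height: the tallest on the pad next to the upright steel end plate, then lower and lower, so that the lowest is at the far end by the low wooden stop. Leave the tape roll and the screwdriver where they are.

Things in the scene. Friction and masses are not known exactly. Their poses are not given: they have to be found in the camera images.
- rack: Fixed wooden board lying on the desk, 92 mm (its x) by 430 mm (its y), 16 mm thick; origin at the centre of its underside, z up, so its top is at z = 16 mm. Four flat round dark rubber pads, 64 mm across with a thin metal rim, are inlaid flush (to 1 mm) in its top in a row along its y axis, centred at x = 0, y = -142.5, -47.5, +47.5 and +142.5 mm in its frame.
- end_plate: Upright thin steel plate fixed across one end of the rack, 84 mm wide, 72 mm high, 4 mm thick, on a 22 mm wide foot; origin at the centre of its underside, on the rack's top at y = +200 or -200 mm in the rack's frame (57.5 mm beyond the last pad's centre). It marks the end where the tallest item goes; the end it stands at varies from start to start. A wooden strip 10 mm high (not listed) is fixed at the opposite end.
- tin: Round flat tin with its lid on (lid stays on), red lid and white body, 51 mm across (body 48 mm up to 12 mm, lid 50 mm above that), 22 mm high. Loose, stands upright on the desk. Origin at the centre of its underside, z up.
- jar: Round clear jar of screws with a black lid (lid stays on), 56 mm across over its whole height, 58 mm high. Loose, stands upright on the desk. Origin at the centre of its underside, z up.
- dropper_bottle: Slim white round bottle with a thin red dropper spout: body 43 mm across up to 86 mm, spout at most 24 mm across above that, 118 mm high in all. Loose, stands upright on the desk. Origin at the centre of its underside, z up.
- glue_bottle: Round white bottle with an orange cap, body 50 mm across up to 128 mm, cap 37 mm across, 160 mm high in all: the tallest. Loose, stands upright on the desk. Origin at the centre of its underside, z up.
- tape_roll: Bystander: roll of black tape lying flat, 66 mm across, 19 mm high, to the left of the work. Origin at the centre of its underside. Leave it alone.
- screwdriver: Bystander: small screwdriver with a yellow handle lying on the desk at the left, 142 mm long, 18 mm thick. Origin about the middle of its underside, its length along its y axis. Leave it alone.
Mind the look-alikes: they are no part of the job. What is shaped like the dropper_bottle but turquoise is not meant. Leave any pink look-alike of the jar alone.

How it is judged:
By the outcome, as a careful person would: the job done as asked, in the order asked, and still so for the second after the job is handed in, with the robot touching nothing.
It also fails if it takes over 99 s, if anything falls off the work surface, if the arm or the gripper's body presses on something with over 40 N, if the wrist force passes 120 N, or if a joint passes its speed limit or range.

## Robot

A 6-joint arm with a two-finger parallel gripper is mounted at the origin on a cart in front of the work surface, level with it; the furniture and walls round the work are solid. World frame = base frame: x ahead of the robot, y to its left, z up, the work surface at z = 0. Lengths are in m, angles in degrees, forces in N, time in s.
With the tool pointing down it reaches from about 0.35 to 0.975 m from the base axis. Payload 17.4 kg.
Tool frame: the origin (TCP) lies midway between the tips of the shut fingers; the grasp point (between the pads) lies 19 mm behind it; z points along the fingers, y is the direction in which the jaws open and shut (so a half turn about z gives the same grasp; the last joint's range is limited). The gripper opens to 85 mm and grips with 20 to 120 N. Pads are 22 mm wide; open, the fingers measure 114 mm over their backs; the gripper's body (76 mm by 85 mm) begins 54 mm behind the grasp point. The pads swing forward as they close: fully open they stand 13 mm farther back than shut.
Start: joints at [-65.821, 6.646, 82.598, -0, 90.757, -2.166], TCP at [0.3, -0.605, 0.231] pointing down, gripper open.
Joint ranges: [-162.19, 162.19], [-47.58, 125.68], [4.15, 143.07], [-65.23, 245.23], [0.69, 171.88], [-170.13, 170.13]. Speed limits (degrees/s): [108.29, 108.29, 127.2, 180, 180, 180].

## Interface

Orientations are given as a 3x3 rotation matrix whose columns are the frame's x, y, z axes.
In Python, from bench import bot, cams, job gives the robot as it stands.
- The arm moves only by the tool send_rows, never from a script. Its argument "targets" is one flat list of numbers, 5 for each row, row after row: the closure, from 0 (fully open) to 1 (shut), then the shift along the world's x, y, z in cm, then the turn about the world's z in degrees. A call has 1 to 20 rows; each row shifts and turns the commanded pose from where the row before left it; what a row does not reach is not made up. A row lasts 1/8 s, in which the tool goes at most 62.5 mm and 10.7 degrees, less where a joint would pass 70% of its speed; a pose out of reach is approached as far as the arm can. A call with a gripper value outside its range is refused whole. The fingers move at their own pace and stop on an object; "grip_force" is the grip in N (left out, the last holds). Time passes only in rows, so rows that do not move let the fingers close. It gives the time, the measured TCP pose, the force and the opening at its end, in the units of the state.
- bot.get_state(): the state, without advancing time (a new reading comes with each control period).
- cams.snapshot(name): name is "scene" or "top"; returns the picture (480x640x3 uint8, red, green, blue); there is no depth.
- cams.camera_model(name): a dict with "fx", "fy", "cx", "cy" (pixels), "D" ([k1, k2, p1, p2, k3] as OpenCV has them; the pictures are not rectified), "world_to_cam" (4x4, takes a point from world to camera coordinates). Camera axes: x right, y down, z forward; pixel columns grow to the right and rows downward; lengths in m; the calibration is good to about 2 mm. A picture is of the moment at which its call begins. camera_model takes no time and is no camera call.
- job.close_job(): hands the job in, once; it reports no verdict.
The state is a dict: "t": time; "joint_positions": joint angles; "joint_velocities": joint speeds; "joint_torque": joint torques, N m; "tcp_pos": TCP position; "tool_rot": TCP orientation; "contact_force": force on the tool from outside, world axes, zero at the start; "torque": the same for the moment, N m; "width": opening from 0.0 (shut) to 1.0 (fully open).
Only numpy, scipy, OpenCV 4.12 (cv2) and the standard library are available. Lean on these libraries where they do the work, as an engineer would, in place of code of your own. Each camera call takes 0.05 s, during which the arm holds its last target.

## Working session

There is one attempt and no reset: what is moved stays moved. The work goes in short steps, Python scripts to look and compute and a tool call to move; the robot and the scene stay as the last step left them, time stands still between calls to the robot, and variables do not carry over. Pictures are saved under pics/ and viewed, and the job is handed in when it is done.

Besides the shell and the picture viewer there is one more tool, called after "Emit:" as name(argument=value, ...) on one line, values as JSON. send_rows: Moves the arm, as the interface text tells. Its arguments: {"type":"object","properties":{"targets":{"type":"array","items":{"type":"number"}},"grip_force":{"type":"number"}},"required":["targets"]}

```bash
mkdir -p pics; ls; python3 - <<'E'
from bench import bot,cams,job
import cv2
s=bot.get_state();print(s['t'],s['tcp_pos'],s['tool_rot'],s['width'])
for n in('scene','top'):
    im=cams.snapshot(n);cv2.imwrite(f'pics/{n}0.png',im[:,:,::-1]);m=cams.camera_model(n);print(m)
E
```

```text
pics
0.0 [ 0.29945434 -0.6047192   0.23057337] [[ 8.96138918e-01  4.43773364e-01 -4.90660147e-04]
 [ 4.43773634e-01 -8.96138280e-01  1.06998211e-03]
 [ 3.51302203e-05 -1.17659465e-03 -9.99999307e-01]] 0.999249711736611
{'fx': 440.2524461384176, 'fy': 440.2524461384176, 'cx': 322.3802971338339, 'cy': 241.1106564198797, 'D': array([0.01409633, 0.        , 0.        , 0.        , 0.        ]), 'world_to_cam': array([[-0.71686949,  0.69705238, -0.01470074,  0.38458809],
       [ 0.56419529,  0.56758971, -0.59960454, -0.3686069 ],
       [-0.40961178, -0.43813229, -0.80016141,  1.34662984],
       [ 0.        ,  0.        ,  0.        ,  1.        ]])}
{'fx': 545.5678792429156, 'fy': 545.5678792429156, 'cx': 325.0852795763478, 'cy': 238.48644844594972, 'D': array([-0.08043094,  0.        ,  0.        ,  0.        ,  0.        ]), 'world_to_cam': array([[-0.02628337, -0.99965348,  0.00144774,  0.09534082],
       [-0.9922356 ,  0.02591217, -0.1216432 ,  0.58427844],
       [ 0.12156354, -0.00463369, -0.99257284,  1.15412288],
       [ 0.        ,  0.        ,  0.        ,  1.        ]])}
```

View pics/scene0.png

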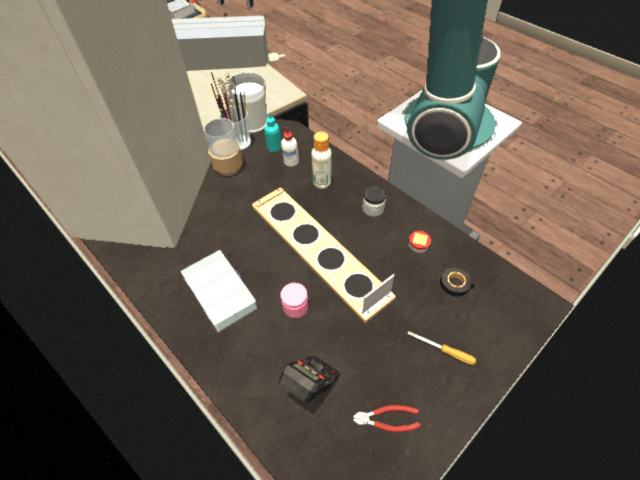

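View pics/top0.png

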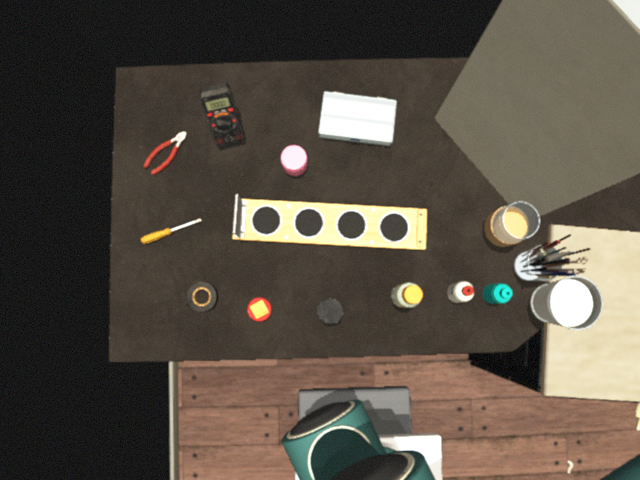

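The scene picture shows the turquoise look-alike at (273,134) and the white dropper with the red spout at (290,149). In the top picture these are at (498,293) and (461,291). The real jar has a black lid and clear body, at (374,201) in scene and (330,311) in top. The pink one at (294,299) / (294,160) is the look-alike. The end plate is at the left end of the rack (top 238,217), and the pads are at about (266,221), (309,222), (352,225) and (395,227). Next I'll take measurements and enlarged crops.

```bash
cat > h.py <<'E'
import numpy as np,cv2
from bench import bot,cams,job
M={n:cams.camera_model(n) for n in('scene','top')}
def K(m): return np.array([[m['fx'],0,m['cx']],[0,m['fy'],m['cy']],[0,0,1]])
def ray(n,uv):
    m=M[n];p=cv2.undistortPoints(np.array([[uv]],float),K(m),m['D'])[0,0]
    W=m['world_to_cam'];R=W[:3,:3];return -R.T@W[:3,3],R.T@np.array([p[0],p[1],1])
def plane(n,uv,z):
    c,d=ray(n,uv);return c+d*(z-c[2])/d[2]
def proj(n,P):
    m=M[n];W=m['world_to_cam'];r=cv2.Rodrigues(W[:3,:3])[0]
    return cv2.projectPoints(np.array(P,float).reshape(-1,3),r,W[:3,3],K(m),m['D'])[0][:,0]
def load(f): return cv2.imread(f)
def blobs(im,lo,hi,roi,amin=20):
    x0,y0,x1,y1=roi;h=cv2.cvtColor(im,cv2.COLOR_BGR2HSV)[y0:y1,x0:x1]
    mk=cv2.inRange(h,np.array(lo),np.array(hi))
    cs=cv2.findContours(mk,cv2.RETR_EXTERNAL,cv2.CHAIN_APPROX_NONE)[0]
    out=[]
    for c in cs:
        if len(c)<6: continue
        c=cv2.convexHull(c)
        a=cv2.contourArea(c)
        if a<amin: continue
        m=cv2.moments(c);e=cv2.fitEllipse(c) if len(c)>4 else None
        out.append((a,m['m10']/m['m00']+x0,m['m01']/m['m00']+y0,e[1] if e else None))
    return sorted(out,reverse=True,key=lambda o:o[0])
E
python3 - <<'E'
from h import *
t=load('pics/top0.png');s=load('pics/scene0.png')
for n,im,roi in(('top',t,(240,200,420,250)),('scene',s,(255,190,385,310))):
  for a,u,v,e in blobs(im,(0,0,0),(180,255,70),roi,100): print(n,'pad',a,round(u,1),round(v,1),np.round(e,1),plane(n,(u,v),.016).round(4))
def show(nm,im,lo,hi,roi,n,z):
  for a,u,v,e in blobs(im,lo,hi,roi): print(nm,n,a,round(u,1),round(v,1),np.round(e,1) if e else '',plane(n,(u,v),z).round(4))
show('tin',t,(0,120,80),(40,255,255),(240,290,280,330),'top',.022)
show('tin',s,(0,120,80),(40,255,255),(400,225,440,255),'scene',.022)
show('gluecap',t,(10,120,80),(35,255,255),(385,275,430,315),'top',.16)
show('gluecap',s,(8,120,80),(30,255,255),(305,125,340,160),'scene',.15)
show('dropred',t,(0,120,60),(8,255,255),(445,275,480,310),'top',.11)
show('dropred2',t,(170,120,60),(180,255,255),(445,275,480,310),'top',.11)
c=[cv2.resize(t[270:330,230:330],None,fx=4,fy=4),cv2.resize(t[260:320,290:390],None,fx=4,fy=4)]
A=cv2.resize(t[265:330,235:365],None,fx=6,fy=6);B=cv2.resize(t[265:330,385:515],None,fx=6,fy=6)
cv2.imwrite('pics/c1.png',np.vstack([A,B])[:600 if 0 else None][:, :780][::1] if 0 else cv2.resize(np.vstack([A,B]),(600,600)))
C=cv2.resize(s[110:225,255:400],None,fx=5,fy=5);cv2.imwrite('pics/c2.png',C)
E
```

```text
top pad 286.5 258.6 245.2 [ 9.3 54.5] [0.5778 0.2276 0.016 ]
scene pad 877.5 320.6 200.9 [29.7 45.5] [ 0.5151 -0.0282  0.016 ]
scene pad 121.0 370.6 198.5 [ 9.  26.4] [0.418 0.057 0.016]
tin top 473.5 258.9 309.0 [24.8 25.2] [0.4374 0.228  0.022 ]
tin scene 329.5 419.7 239.4 [19.  22.7] [0.4372 0.2309 0.022 ]
gluecap top 293.5 412.7 294.2 [18.5 21.4] [ 0.4584 -0.0859  0.16  ]
gluecap scene 255.0 320.5 140.8 [17.7 20.5] [ 0.461 -0.081  0.15 ]
dropred top 77.0 467.9 290.1 [ 8.7 12.2] [ 0.4642 -0.2071  0.11  ]
```

View pics/c1.png

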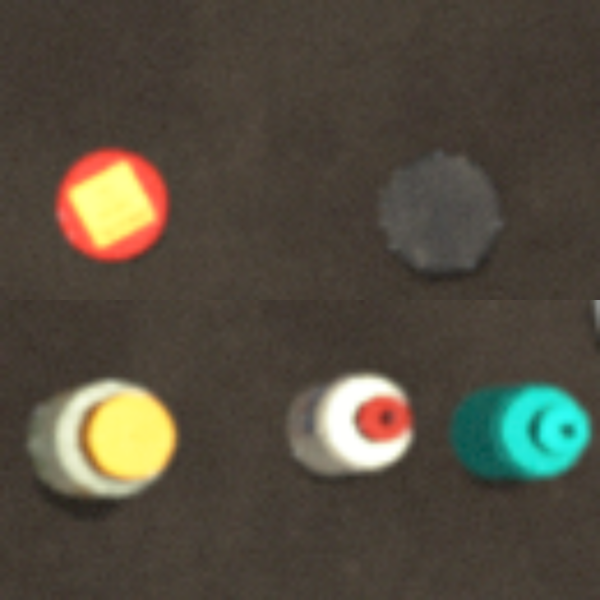

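View pics/c2.png

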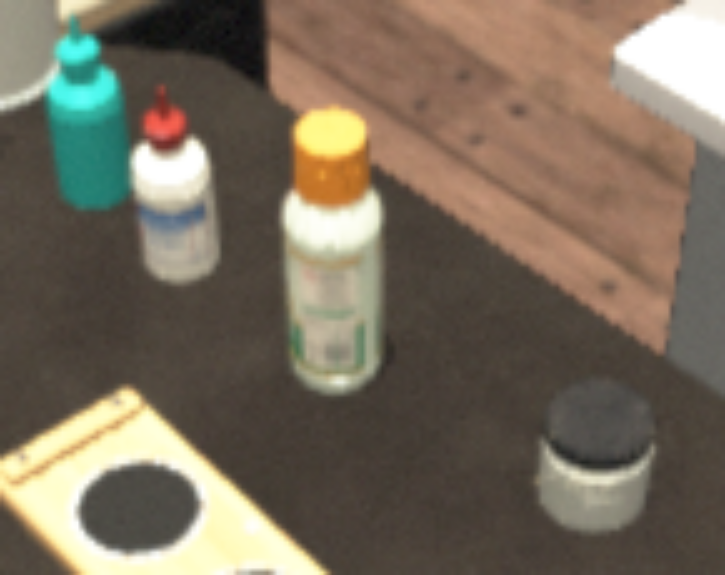

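The crops confirm it. The white body with the red spout (scene 290,149) is the dropper bottle, and the turquoise one beside it is not. The black-lidded clear jar is at top (330,311). Pads, jar and dropper need a finer measurement.

```bash
python3 - <<'E'
from h import *
t=load('pics/top0.png');s=load('pics/scene0.png')
for n,im,pts in(('top',t,[(266,221),(309,222),(352,225),(395,227)]),('scene',s,[(358,286),(331,259),(305,234),(283,211)])):
  g=cv2.cvtColor(im,cv2.COLOR_BGR2GRAY)
  for p in pts:
    x,y=p;r=20;sub=(g[y-r:y+r,x-r:x+r]<80).astype(np.uint8)
    nl,lab,st,ce=cv2.connectedComponentsWithStats(sub);l=lab[r,r];c=ce[l]+[x-r,y-r]
    print(n,c.round(1),st[l],plane(n,c,.016).round(4))
print('jar',plane('top',(330.5,311.2),.058))
print('drop tip',plane('top',(469.5,290.6),.118),'shoulder',plane('top',(464.3,291.7),.086))
print('glue cap z.16',plane('top',(412.7,294.2),.16))
print('turq',plane('top',(235+0+150+546/4.615,265+131/4.615),.086))
# scene base checks
for nm,(u,v),z in(('jar lidtop',(255+602/5,110+415/5),.058),('drop tip',(255+160/5,110+92/5),.118),('gluecap top',(255+330/5,110+128/5),.16)):
  print('scene',nm,plane('scene',(u,v),z).round(4))
# white beaker etc
for nm,uv,z in(('cup rim',(515,222),.1),('white cup',(570,302),.1),('pens',(525,262),.1),('table edge bot',(300,358),0),('cab corner',(435,118),.3),('cab corner2',(517,215),0)): print(nm,plane('top',uv,z).round(3))
E
```

```text
top [265.8 220. ] [  8   7  25  25 505] [0.6339 0.2109 0.016 ]
top [308.3 222.2] [  7   8  26  26 508] [0.6265 0.1163 0.016 ]
top [351.  224.5] [  7   7  25  26 509] [0.6188 0.0214 0.016 ]
top [393.7 226.8] [  6   7  26  26 509] [ 0.6113 -0.0735  0.016 ]
scene [357.8 285. ] [  8   9  25  21 412] [0.6312 0.2112 0.016 ]
scene [330.3 258.2] [  8  10  24  19 358] [0.6237 0.1167 0.016 ]
scene [305.3 233.7] [  9  12  23  17 309] [0.6159 0.0225 0.016 ]
scene [282.1 211.1] [  9  13  22  16 263] [ 0.6082 -0.0722  0.016 ]
jar [0.42916216 0.07275607 0.058     ]
drop tip [ 0.46292007 -0.2082595   0.118     ] shoulder [ 0.46158684 -0.20577603  0.086     ]
glue cap z.16 [ 0.45846138 -0.08585821  0.16      ]
turq [ 0.45554652 -0.28783065  0.086     ]
scene jar lidtop [0.4264 0.0766 0.058 ]
scene drop tip [ 0.4632 -0.2057  0.118 ]
scene gluecap top [ 0.4551 -0.0851  0.16  ]
cup rim [ 0.603 -0.318  0.1  ]
white cup [ 0.433 -0.423  0.1  ]
pens [ 0.519 -0.333  0.1  ]
table edge bot [0.328 0.142 0.   ]
cab corner [ 0.762 -0.117  0.3  ]
cab corner2 [ 0.634 -0.36   0.   ]
```

Pad spacing comes out at 95 mm, as specified. The pads, averaged over the two views, are:

| Item | Pad (x, y) |
|---|---|
| Glue | (.6325, .211) |
| Dropper | (.625, .1165) |
| Jar | (.6175, .022) |
| Tin | (.610, -.073) |

I'll place the lowest items first, with the jaws along the rack's x (-4.5°).

Emit:
send_rows(targets=[0,0,0,6,0,0,0.72,4.4,0,3.1,0,0.72,4.4,0,3.1,0,0.72,4.4,0,3.1,0,0.72,4.4,0,3.1,0,0.72,4.4,0,3.1,0,0.72,4.4,0,3.1,0,0.72,4.4,0,3.1,0,0.72,4.4,0,3.1,0,0.72,4.4,0,3.1,0,0.72,4.4,0,3.1,0,0.72,4.4,0,3.1,0,0.72,4.4,0,3.1,0,0.72,4.4,0,3.1,0,0.72,4.4,0,3.1,0,0.72,4.4,0,3.1,0,0.72,4.4,0,3.1,0,0.72,4.4,0,3.1,0,0.72,4.4,0,3.1,0,0.72,4.4,0,3.1], grip_force=30)

```text
t: 2.6
tcp_pos: [0.4362, 0.2327, 0.2911]
tool_rot: [[0.081, 0.997, -0.0], [0.997, -0.081, -0.0], [-0.0, -0.0, -1.0]]
contact_force: [-0.0, 0.1, 0.8]
width: 0.999
```

Emit:
send_rows(targets=[0,0.05,-0.15,-6,0,0,0,0,-6,0,0,0,0,-6,0,0,0,0,-5.1,0,0,0,0,-2,0,0,0,0,-2,0,0,0,0,-2,0,0,0,0,0,0])

```text
t: 3.6
tcp_pos: [0.4359, 0.2291, -0.0011]
tool_rot: [[0.083, 0.997, -0.003], [0.997, -0.083, -0.001], [-0.001, -0.003, -1.0]]
contact_force: [0.5, -0.1, -0.5]
width: 0.997
```

Emit:
send_rows(targets=[1,0,0,0.1,0,1,0,0,0,0,1,0,0,0,0,1,0,0,0,0,1,0,0,0,0,1,0,0,0,0,1,0,0,0,0,1,0,0,0,0], grip_force=30)

```text
t: 4.6
tcp_pos: [0.4374, 0.2298, 0.0027]
tool_rot: [[0.083, 0.997, 0.001], [0.997, -0.083, 0.001], [0.001, 0.001, -1.0]]
contact_force: [-2.4, -1.2, 8.9]
width: 0.566
```

```bash
python3 - <<'E'
from h import *
im=cams.snapshot('scene')[:,:,::-1];cv2.imwrite('pics/s1.png',cv2.resize(im[150:350,340:540],None,fx=3,fy=3))
E
```

```text
(no output)
```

View pics/s1.png

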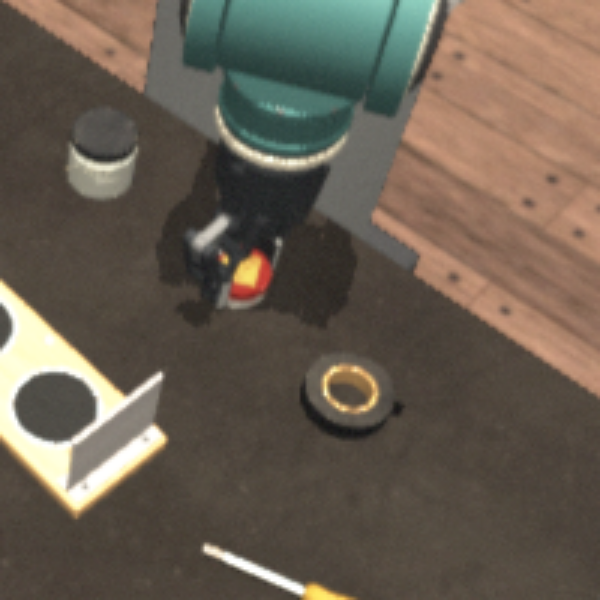

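Width 0.566 is 48 mm, so it is gripping the tin body; the picture shows the tin between the fingers. Now carrying it to the far pad.

Emit:
send_rows(targets=[1,0,0,2,0,1,0,0,5,0,1,0,0,5,0,1,2.16,-3.78,0,0,1,2.16,-3.78,0,0,1,2.16,-3.78,0,0,1,2.16,-3.78,0,0,1,2.16,-3.78,0,0,1,2.16,-3.78,0,0,1,2.16,-3.78,0,0,1,2.14,-3.8,0,0,1,0,0,0,0,1,0,0,0,0])

```text
t: 6.28
tcp_pos: [0.6093, -0.0729, 0.1215]
tool_rot: [[0.083, 0.997, -0.0], [0.997, -0.083, 0.0], [0.0, -0.0, -1.0]]
contact_force: [0.0, -1.0, -0.7]
width: 0.563
```

Emit:
send_rows(targets=[1,0.05,0,-5,0,1,0,0,-4,0,1,0,0,-1,0,1,0,0,0,0,1,0,0,0,0])

```text
t: 6.9
tcp_pos: [0.6109, -0.0729, 0.0234]
tool_rot: [[0.083, 0.997, 0.003], [0.997, -0.083, -0.0], [-0.0, 0.003, -1.0]]
contact_force: [0.0, -0.2, 0.5]
width: 0.565
```

Emit:
send_rows(targets=[1,0,0,-0.2,0,1,0,0,0,0,1,0,0,0,0])

```text
t: 7.28
tcp_pos: [0.61, -0.073, 0.0195]
tool_rot: [[0.083, 0.997, 0.0], [0.997, -0.083, -0.0], [0.0, 0.0, -1.0]]
contact_force: [0.5, -0.8, -0.4]
width: 0.563
```

Emit:
send_rows(targets=[1,0,0,-0.1,0,1,0,0,0,0])

```text
t: 7.52
tcp_pos: [0.6101, -0.073, 0.0188]
tool_rot: [[0.083, 0.997, 0.0], [0.997, -0.083, -0.0], [-0.0, 0.0, -1.0]]
contact_force: [-3.3, 0.2, 5.6]
width: 0.564
```

Emit:
send_rows(targets=[0.3,0,0,0,0,0.3,0,0,0,0,0.2,0,0,0,0,0,0,0,0,0,0,0,0,1,0,0,0,0,4,0,0,0,0,6,0,0,-3.64,2.95,0,0,0,-3.64,2.95,0,0,0,-3.64,2.95,0,0,0,-3.64,2.95,0,0,0,-3.64,2.95,0,0,0,0,0,0,0])

```text
t: 9.15
tcp_pos: [0.4266, 0.0758, 0.1294]
tool_rot: [[0.081, 0.997, 0.002], [0.997, -0.081, 0.0], [0.001, 0.002, -1.0]]
contact_force: [0.7, -1.1, -0.1]
width: 1.001
```

```bash
python3 - <<'E'
from h import *
im=cams.snapshot('top')[:,:,::-1];cv2.imwrite('pics/t1.png',cv2.resize(im[180:340,220:480],None,fx=3,fy=3))
print(bot.get_state()['tcp_pos'])
for a,u,v,e in blobs(im,(0,120,80),(40,255,255),(375,205,415,250)):print(a,u,v,plane('top',(u,v),.038))
E
```

```text
[0.42768716 0.07508316 0.12935467]
420.5 394.74554102259214 225.58382877526753 [ 0.61071231 -0.0729576   0.038     ]
32.5 396.0051282051282 247.94871794871796 [ 0.56152642 -0.07364481  0.038     ]
```

View pics/t1.png

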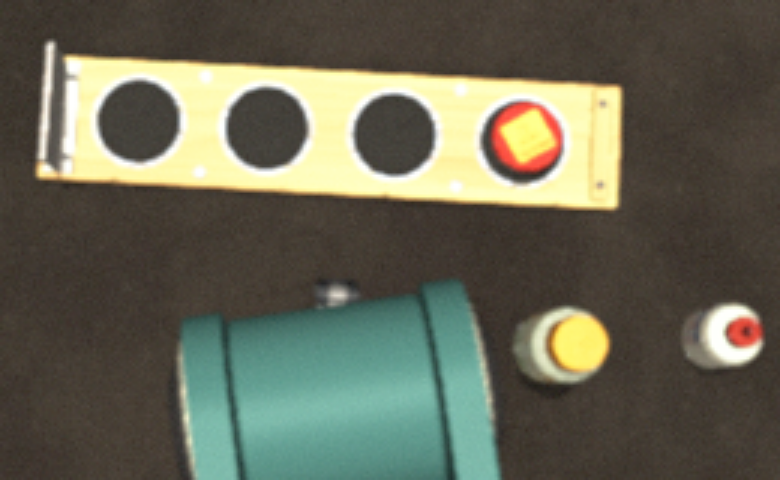

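The tin stands at (.6107, -.0730), centred on its pad to within about 1 mm. Next is the jar.

Emit:
send_rows(targets=[0,0,0,-5,0,0,0,0,-4,0,0,0,0,-2.5,0,0,0,0,0,0,1,0,0,0,0,1,0,0,0,0,1,0,0,0,0,1,0,0,0,0,1,0,0,0,0,1,0,0,0,0,1,0,0,0,0], grip_force=35)

```text
t: 10.58
tcp_pos: [0.4289, 0.0744, 0.015]
tool_rot: [[0.083, 0.997, 0.002], [0.997, -0.083, -0.0], [0.0, 0.002, -1.0]]
contact_force: [-1.3, -0.5, 6.7]
width: 0.631
```

Emit:
send_rows(targets=[1,0,0,2,0,1,0,0,5,0,1,0,0,5,0,1,3.15,-0.88,0,0,1,3.15,-0.88,0,0,1,3.15,-0.88,0,0,1,3.15,-0.88,0,0,1,3.15,-0.88,0,0,1,3.15,-0.84,0,0,1,0,0,0,0,1,0,0,0,0])

```text
t: 11.95
tcp_pos: [0.6168, 0.0221, 0.1337]
tool_rot: [[0.083, 0.997, 0.0], [0.997, -0.083, 0.0], [0.0, 0.0, -1.0]]
contact_force: [-0.4, 0.1, -0.9]
width: 0.631
```

```bash
python3 - <<'E'
from h import *
im=cams.snapshot('scene')[:,:,::-1];cv2.imwrite('pics/s2.png',cv2.resize(im[130:330,220:420],None,fx=3,fy=3))
print(bot.get_state()['tcp_pos'])
E
```

```text
[0.61657134 0.02225272 0.13375431]
```

View pics/s2.png

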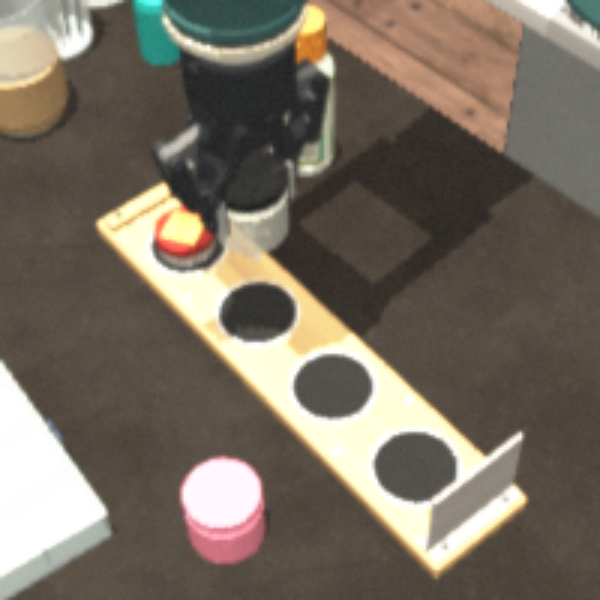

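```bash
python3 - <<'E'
from h import *
print(plane('scene',(220+256/3,130+178/3),.177))
print((proj('scene',[.6166,.0222,.177])-[220,130])*3, (proj('scene',[.6166,.0222,.119])-[220,130])*3)
for dx in(-.028,.028):print((proj('scene',[.6166+dx*.7,.0222-dx*.7,.14])-[220,130])*3)
E
```

```text
[0.61406857 0.03133356 0.177     ]
[[244.69478441 173.22167513]] [[248.77055461 227.19527824]]
[[284.97805703 208.27190617]]
[[209.74151935 208.22585902]]
```

Emit:
send_rows(targets=[1,0.05,0,-5,0,1,0,0,-4,0,1,0,0,-0.9,0,1,0,0,0,0,1,0,0,0,0])

```text
t: 12.62
tcp_pos: [0.6184, 0.0222, 0.0365]
tool_rot: [[0.083, 0.997, 0.003], [0.997, -0.083, -0.0], [0.0, 0.003, -1.0]]
contact_force: [-0.5, 0.1, -1.3]
width: 0.63
```

Emit:
send_rows(targets=[1,0,0,-0.3,0,1,0,0,0,0,1,0,0,0,0])

```text
t: 13.0
tcp_pos: [0.6175, 0.0221, 0.0315]
tool_rot: [[0.083, 0.997, 0.0], [0.997, -0.083, -0.0], [0.0, 0.0, -1.0]]
contact_force: [-0.6, 0.5, -1.2]
width: 0.632
```

```bash
python3 - <<'E'
from h import *
im=cams.snapshot('scene')[:,:,::-1];cv2.imwrite('pics/s3.png',cv2.resize(im[180:300,240:360],None,fx=5,fy=5))
for x,y in((.6175,.022),(.6175,.028)):
  th=np.linspace(0,2*np.pi,24);P=np.c_[x+.028*np.cos(th),y+.028*np.sin(th),np.full(24,.018)]
  q=(proj('scene',P)-[240,180])*5;print(q.min(0),q.max(0))
E
```

```text
[265.99042575 222.86062712] [380.81756259 313.65556716]
[274.25193956 229.57853904] [389.35995537 320.81389986]
```

View pics/s3.png

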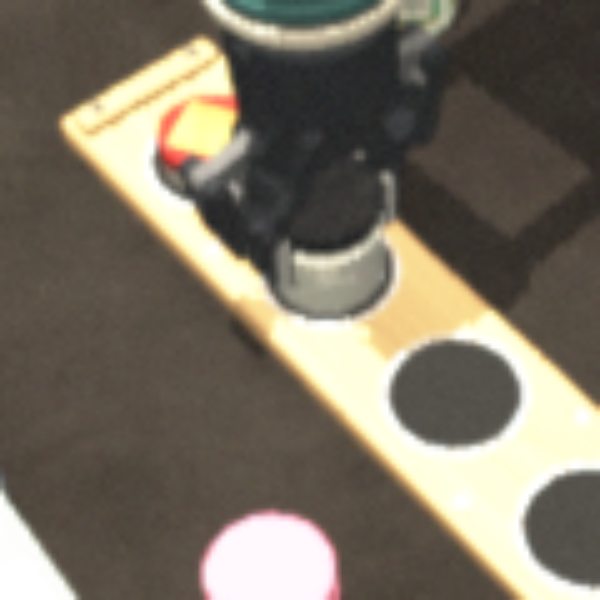

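The picture shows the jar sitting about 4 mm toward +y in the grip: its base spans 275–390 against an expected 266–381 in the crop. I'll correct that before releasing.

Emit:
send_rows(targets=[1,0,-0.4,0.1,0,1,0,0,-0.1,0,1,0,0,-0.1,0,1,0,0,0,0])

```text
t: 13.55
tcp_pos: [0.6176, 0.0179, 0.031]
tool_rot: [[0.083, 0.997, 0.0], [0.997, -0.083, -0.0], [-0.0, 0.0, -1.0]]
contact_force: [-3.9, -1.5, 8.0]
width: 0.628
```

Emit:
send_rows(targets=[0.3,0,0,0,0,0.2,0,0,0,0,0,0,0,0,0,0,0,0,0,0,0,0,0,1,0,0,0,0,6,0,0,0,0,6,0,0,0,0,6,0,0,-3.1,-4.5,0,0,0,-3.1,-4.5,0,0,0,-3.1,-4.5,0,0,0,-3.1,-4.5,0,0,0,-3.1,-4.5,0,0,0,0,0,0,0,0,0,0,0,0])

```text
t: 15.42
tcp_pos: [0.4626, -0.2068, 0.2209]
tool_rot: [[0.083, 0.997, 0.001], [0.997, -0.083, -0.0], [-0.0, 0.001, -1.0]]
contact_force: [-0.4, -0.5, 0.4]
width: 1.0
```

```bash
python3 - <<'E'
from h import *
im=cams.snapshot('top')[:,:,::-1];cv2.imwrite('pics/t2.png',cv2.resize(im[180:330,230:430],None,fx=4,fy=4))
im=cams.snapshot('scene')[:,:,::-1];cv2.imwrite('pics/s4.png',cv2.resize(im[100:250,220:420],None,fx=4,fy=4))
print(bot.get_state()['tcp_pos'])
th=np.linspace(0,2*np.pi,48)
P=np.c_[.6175+.028*np.cos(th),.022+.028*np.sin(th),np.full(48,.074)]
q=(proj('top',P)-[230,180])*4;print(q.min(0),q.max(0))
q=(proj('scene',P)-[220,100])*4;print(q.min(0),q.max(0))
E
```

```text
[ 0.46294651 -0.20616332  0.22055486]
[435.62886832 112.291347  ] [541.19176146 216.73396326]
[286.17072057 438.51192498] [382.28722361 512.56710077]
```

View pics/t2.png

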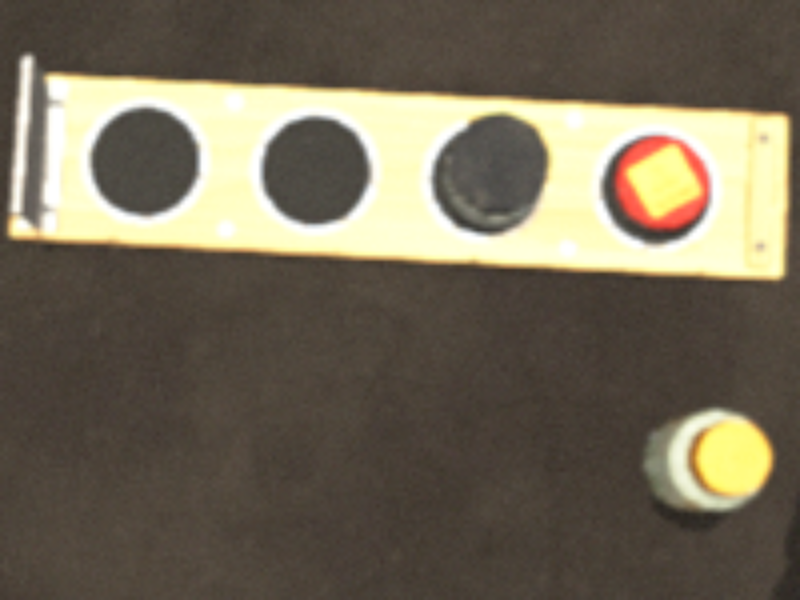

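View pics/s4.png

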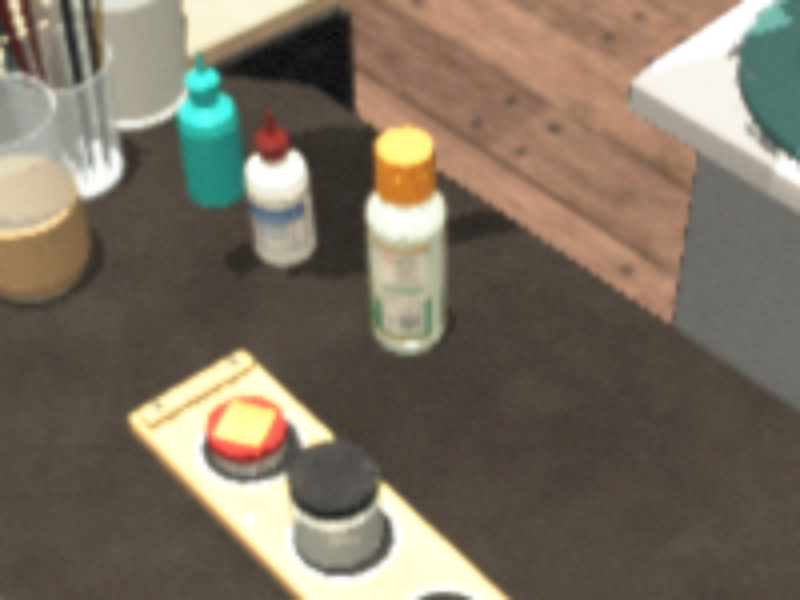

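The jar's lid spans 437–548 in the top crop (expected 436–541) and 288–380 in the scene crop (expected 286–382), so it is centred to about 1 mm. It and the tin are both upright. The white dropper bottle with the red spout is at (275,190) in the scene crop, under the gripper. Descending on it now.

Emit:
send_rows(targets=[0,0,0,-5,0,0,0,0,-5,0,0,0,0,-4,0,0,0,0,-2.6,0,0,0,0,0,0,1,0,0,0,0,1,0,0,0,0,1,0,0,0,0,1,0,0,0,0,1,0,0,0,0,1,0,0,0,0,1,0,0,0,0,1,0,0,0,0], grip_force=30)

```text
t: 17.15
tcp_pos: [0.4631, -0.2072, 0.0558]
tool_rot: [[0.083, 0.997, 0.002], [0.997, -0.083, -0.001], [-0.001, 0.002, -1.0]]
contact_force: [-0.7, -0.3, 6.5]
width: 0.479
```

```bash
python3 - <<'E'
from h import *
im=cams.snapshot('scene')[:,:,::-1];cv2.imwrite('pics/s5.png',cv2.resize(im[80:230,220:420],None,fx=4,fy=4))
E
```

```text
(no output)
```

View pics/s5.png

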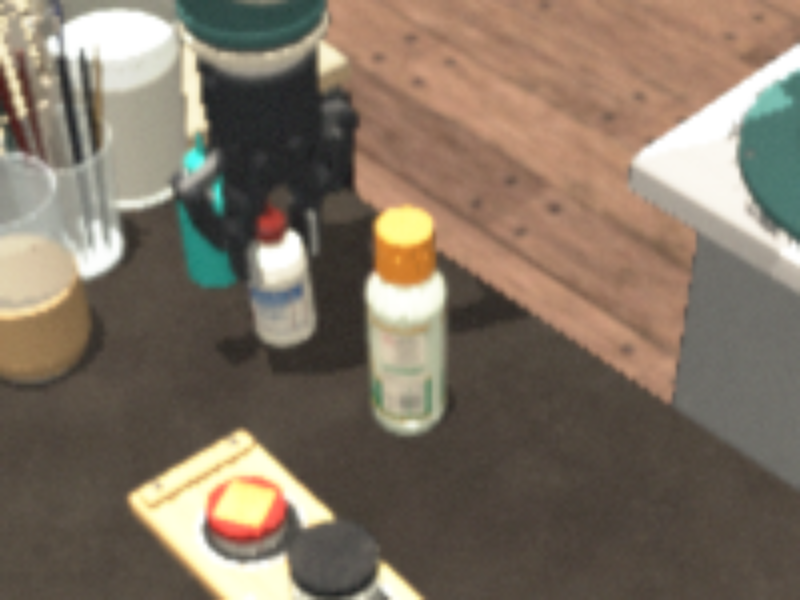

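Emit:
send_rows(targets=[1,0,0,2,0,1,0,0,5,0,1,0,0,5,0,1,0,0,6,0,1,2.02,4.04,0,0,1,2.02,4.04,0,0,1,2.02,4.04,0,0,1,2.02,4.04,0,0,1,2.02,4.04,0,0,1,2.02,4.04,0,0,1,2.02,4.04,0,0,1,2.02,4.07,0,0,1,0,0,-5,0,1,0,0,-5,0,1,0,0,-4,0,1,0,0,0,0,1,0,0,0,0])

```text
t: 19.32
tcp_pos: [0.6249, 0.1167, 0.0971]
tool_rot: [[0.083, 0.997, 0.003], [0.997, -0.083, 0.0], [0.001, 0.002, -1.0]]
contact_force: [-0.2, 0.7, 0.3]
width: 0.467
```

```bash
python3 - <<'E'
from h import *
im=cams.snapshot('scene')[:,:,::-1];cv2.imwrite('pics/s6.png',cv2.resize(im[160:310,250:450],None,fx=4,fy=4))
p=bot.get_state()['tcp_pos'];print(p)
th=np.linspace(0,2*np.pi,48);zb=p[2]-.056
for z,r in((zb,.0215),(zb+.05,.0215),(zb+.118,.002)):
 q=(proj('scene',np.c_[p[0]+r*np.cos(th),p[1]+r*np.sin(th),0*th+z])-[250,160])*4;print(z,q.min(0),q.max(0))
E
```

```text
[0.62513377 0.11672006 0.09739007]
0.041390067684362396 [282.02342661 338.85335227] [357.20450427 400.18589227]
0.09139006768436239 [280.37461877 285.52206176] [358.66641098 347.98658815]
0.1593900676843624 [315.52695761 234.12170991] [323.24778549 240.07035133]
```

View pics/s6.png

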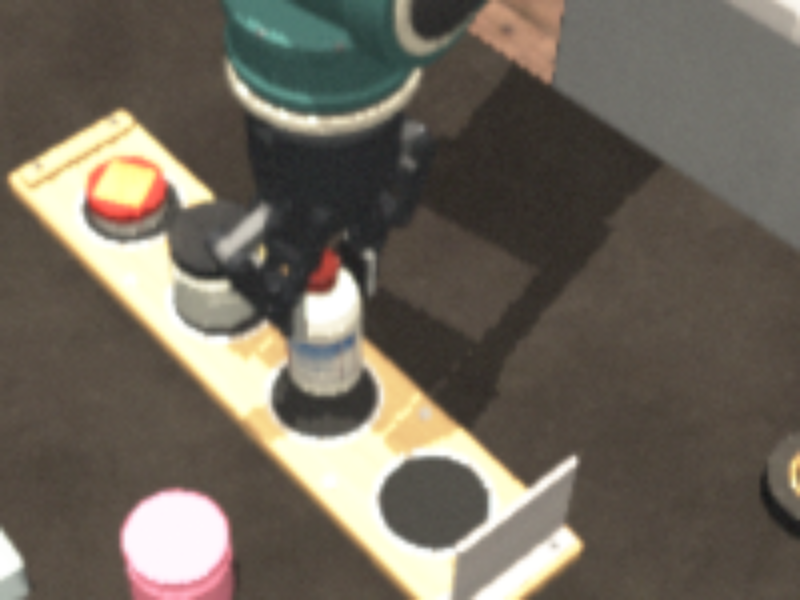

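The bottle's base centre is at u=325 in the crop, against 320 expected from the TCP. Part of that is camera bias, so I'll nudge y by -1.5 mm and set it down.

Emit:
send_rows(targets=[1,0,-0.15,-1.5,0,1,0,0,-0.8,0,1,0,0,0,0,1,0,0,-0.2,0,1,0,0,0,0])

```text
t: 20.0
tcp_pos: [0.6246, 0.1152, 0.0713]
tool_rot: [[0.083, 0.997, 0.002], [0.997, -0.083, 0.0], [0.0, 0.002, -1.0]]
contact_force: [-6.9, -1.1, 19.3]
width: 0.475
```

Emit:
send_rows(targets=[1,0,0,0.1,0,0.4,0,0,0,0,0.2,0,0,0,0,0,0,0,0,0,0,0,0,0,0,0,0,0,1,0,0,0,0,6,0,0,0,0,6,0,0,0,0,5,0,0,-3.35,-4,0,0,0,-3.35,-4,0,0,0,-3.35,-4,0,0,0,-3.35,-4,0,0,0,-3.35,-4,0,0,0,0,0,0,0,0,0,0,0,0])

```text
t: 22.0
tcp_pos: [0.4567, -0.0848, 0.251]
tool_rot: [[0.083, 0.997, 0.001], [0.997, -0.083, -0.0], [0.0, 0.001, -1.0]]
contact_force: [0.8, -0.1, 0.1]
width: 1.001
```

```bash
python3 - <<'E'
from h import *
im=cams.snapshot('top')[:,:,::-1];cv2.imwrite('pics/t3.png',cv2.resize(im[180:330,230:430],None,fx=4,fy=4))
im2=cams.snapshot('scene')[:,:,::-1];cv2.imwrite('pics/s7.png',cv2.resize(im2[160:310,250:450],None,fx=4,fy=4))
print(bot.get_state()['tcp_pos'])
th=np.linspace(0,2*np.pi,48)
for n,o in(('top',[230,180]),('scene',[250,160])):
 for z,r in((.016,.0215),(.102,.0215),(.134,.002)):
  q=(proj(n,np.c_[.625+r*np.cos(th),.1165+r*np.sin(th),0*th+z])-o)*4;print(n,z,q.min(0).round(),q.max(0).round())
E
```

```text
[ 0.45698139 -0.08430518  0.25048306]
top 0.016 [274. 133.] [352. 210.]
top 0.102 [267. 105.] [350. 188.]
top 0.134 [302. 132.] [310. 140.]
scene 0.016 [283. 364.] [356. 425.]
scene 0.102 [280. 273.] [359. 336.]
scene 0.134 [316. 264.] [323. 270.]
```

View pics/t3.png

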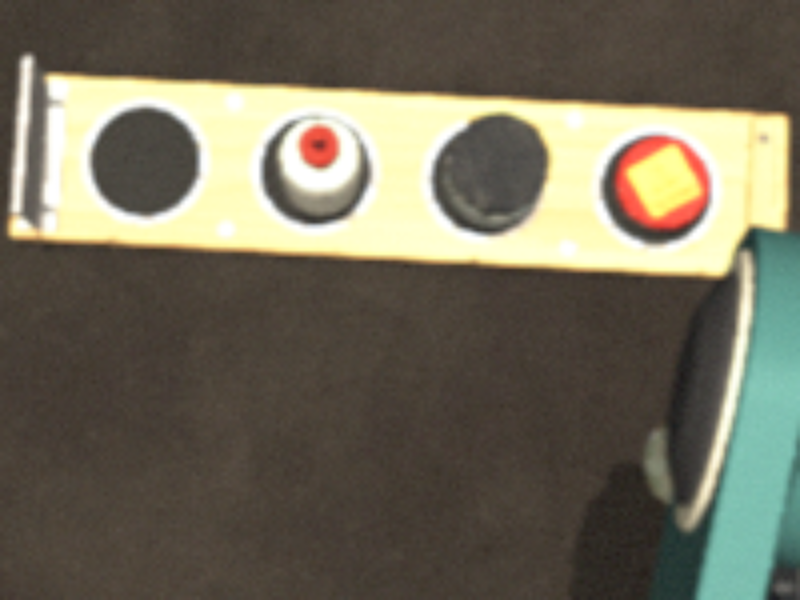

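View pics/s7.png

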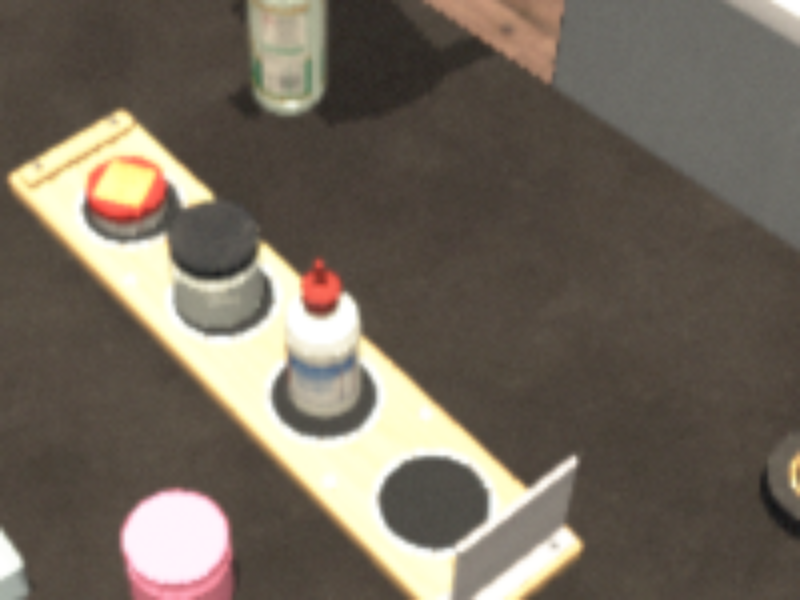

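The pictures show the dropper upright, but it may sit a few mm toward -y/-x on its pad. I'll measure that with masks before grasping the glue.

```bash
python3 - <<'E'
from h import *
t=cams.snapshot('top')[:,:,::-1].copy();s=cams.snapshot('scene')[:,:,::-1].copy()
cv2.imwrite('pics/c3.png',np.hstack([cv2.resize(t[200:245,285:330],(400,400),interpolation=cv2.INTER_CUBIC),cv2.resize(s[220:275,303:358],(400,400),interpolation=cv2.INTER_CUBIC)]))
th=np.linspace(0,2*np.pi,60)
a=t[200:245,285:330];a=cv2.resize(a,(400,400),interpolation=cv2.INTER_CUBIC)
b=cv2.resize(s[220:275,303:358],(400,400),interpolation=cv2.INTER_CUBIC)
for n,img,o,k,pad in(('top',a,(285,200),400/45,(.6265,.1163)),('scene',b,(303,220),400/55,(.6237,.1167))):
  for z,r,col in((.016,.032,(0,255,0)),(.016,.0215,(255,0,255)),(.102,.0215,(255,255,0)),(.134,.002,(255,0,0))):
    q=(proj(n,np.c_[pad[0]+r*np.cos(th),pad[1]+r*np.sin(th),0*th+z])-o+.5)*k-.5
    cv2.polylines(img,[q.round().astype(int)],True,col,1)
cv2.imwrite('pics/c3.png',np.hstack([a,b]))
E
```

View pics/c3.png

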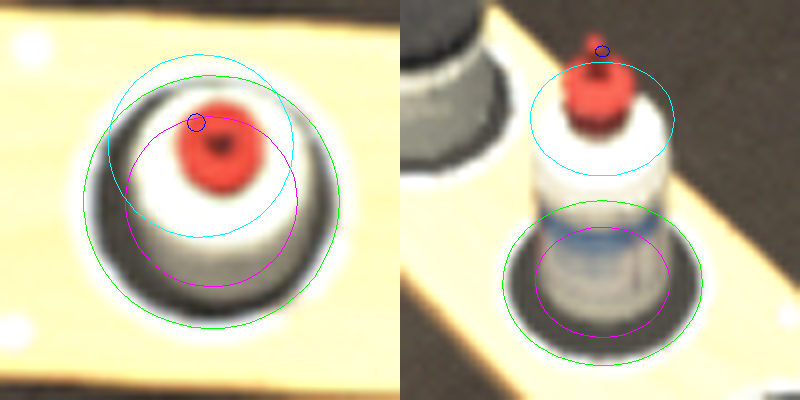

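The dropper stands about 2–3 mm off the pad centre, well inside the rim with dark rubber visible all round. That's acceptable, so on to the glue bottle.

Emit:
send_rows(targets=[0,0,-0.1,-5,0,0,0,0,-5,0,0,0,0,-4,0,0,0,0,-1.7,0,0,0,0,0,0,1,0,0,0,0,1,0,0,0,0,1,0,0,0,0,1,0,0,0,0,1,0,0,0,0,1,0,0,0,0,1,0,0,0,0,1,0,0,0,0], grip_force=40)

```text
t: 23.82
tcp_pos: [0.4573, -0.0861, 0.095]
tool_rot: [[0.083, 0.997, 0.002], [0.997, -0.083, -0.001], [-0.0, 0.002, -1.0]]
contact_force: [-1.8, 0.4, 8.8]
width: 0.544
```

Emit:
send_rows(targets=[1,0,0,2,0,1,0,0,5,0,1,0,0,5,0,1,0,0,4,0,1,0,4.95,0,0,1,0,4.95,0,0,1,0,4.95,0,0,1,0,4.95,0,0,1,0,4.95,0,0,1,0,4.95,0,0,1,4.4,0,0,0,1,4.4,0,0,0,1,4.4,0,0,0,1,4.4,0,0,0,1,0,0,-4,0,1,0,0,-4,0,1,0,0,-3.5,0,1,0,0,0,0,1,0,0,0,0])

```text
t: 26.2
tcp_pos: [0.6332, 0.2113, 0.1409]
tool_rot: [[0.083, 0.997, 0.002], [0.997, -0.083, 0.001], [0.001, 0.002, -1.0]]
contact_force: [0.2, 0.7, -0.7]
width: 0.543
```

```bash
python3 - <<'E'
from h import *
s=cams.snapshot('scene')[:,:,::-1];p=bot.get_state()['tcp_pos'];print(p)
x0,y0=310,210;k=6
b=cv2.resize(s[y0:y0+100,x0:x0+100],None,fx=k,fy=k,interpolation=cv2.INTER_CUBIC)
th=np.linspace(0,2*np.pi,60);zb=p[2]-.095
for c,z,r,col in((p,zb,.025,(255,0,255)),(p,zb+.05,.025,(255,255,0)),((.6312,.2112),.016,.032,(0,255,0))):
    q=(proj('scene',np.c_[c[0]+r*np.cos(th),c[1]+r*np.sin(th),0*th+z])-(x0,y0)+.5)*k-.5
    cv2.polylines(b,[q.round().astype(int)],True,col,1)
cv2.imwrite('pics/c4.png',b)
E
```

```text
[0.63334612 0.21134076 0.14111288]
```

View pics/c4.png

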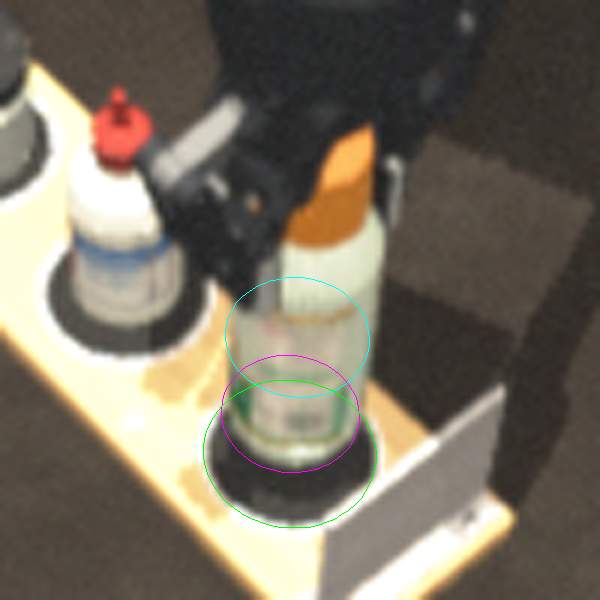

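The outlines put the glue bottle within about 1–2 mm of the tool axis and above its pad. I'm setting it down.

Emit:
send_rows(targets=[1,0,0,-2,0,1,0,0,-0.8,0,1,0,0,0,0,1,0,0,0,0])

```text
t: 26.75
tcp_pos: [0.6326, 0.2112, 0.1107]
tool_rot: [[0.083, 0.997, 0.0], [0.997, -0.083, 0.0], [0.0, 0.0, -1.0]]
contact_force: [-1.9, -0.6, 6.9]
width: 0.545
```

Emit:
send_rows(targets=[0.4,0,0,0,0,0.3,0,0,0,0,0.1,0,0,0,0,0,0,0,0,0,0,0,0,0,0,0,0,0,1,0,0,0,0,5,0,0,0,0,6,0,0,0,0,6,0,0,-5,-3,0,0,0,-5,-3,0,0,0,-5,-3,0,0,0,-4,-3,0,0,0,-2,-3,0,0,0,0,-3,0,0,0,0,-3,0,0,0,0,0,0,0])

```text
t: 28.88
tcp_pos: [0.4223, -0.0002, 0.2912]
tool_rot: [[0.085, 0.996, 0.001], [0.996, -0.085, -0.0], [-0.0, 0.001, -1.0]]
contact_force: [-0.4, 0.6, 0.2]
width: 1.001
```

```bash
python3 - <<'E'
from h import *
t=cams.snapshot('top')[:,:,::-1];s=cams.snapshot('scene')[:,:,::-1]
cv2.imwrite('pics/t5.png',cv2.resize(t[180:330,230:430],None,fx=4,fy=4))
cv2.imwrite('pics/s9.png',cv2.resize(s[160:310,250:450],None,fx=4,fy=4))
E
```

```text
(no output)
```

View pics/t5.png

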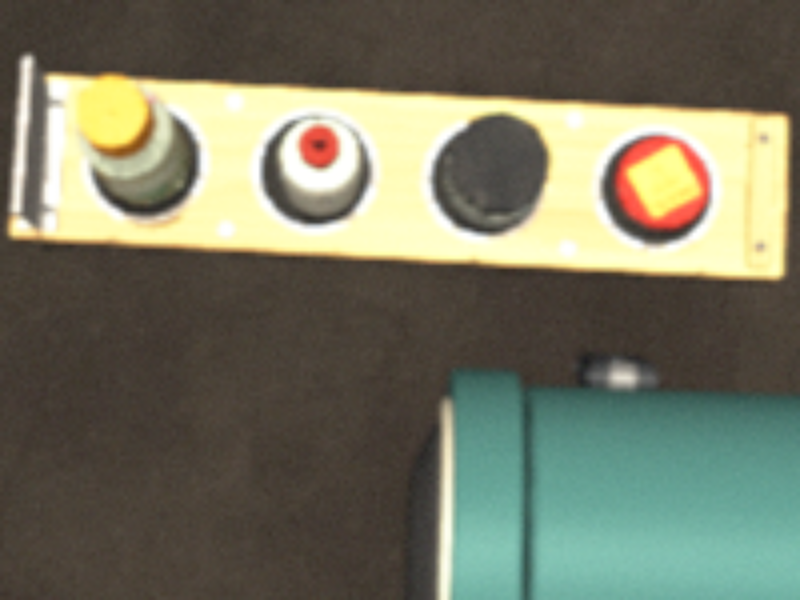

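View pics/s9.png

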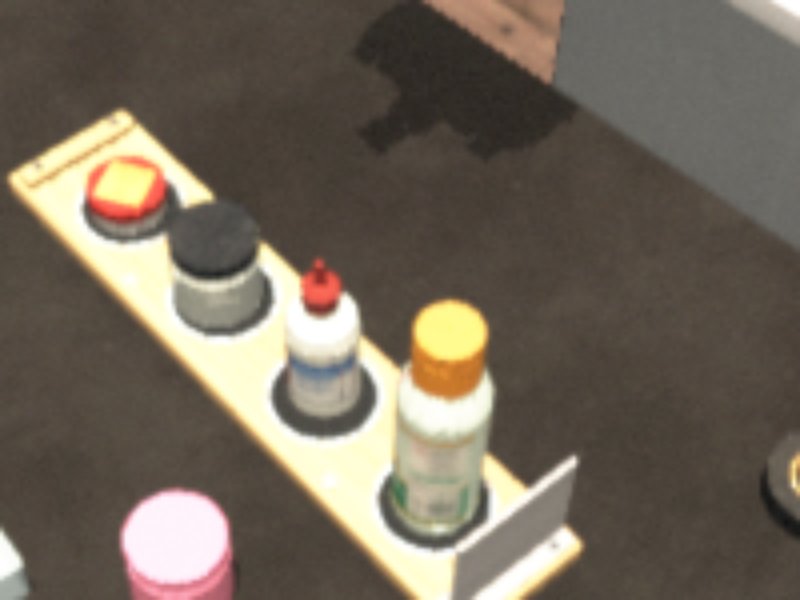

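```bash
python3 - <<'E'
from h import *
f=lambda n,x,y,o,z:print(n,plane(n,((x+.5)/4-.5+o[0],(y+.5)/4-.5+o[1]),z).round(4))
T=(230,180);S=(250,160)
f('top',116,112,T,.176);f('scene',450,328,S,.176)      # glue cap
f('top',492,168,T,.074);f('scene',215,240,S,.074)     # jar lid
f('top',320,146,T,.134);f('scene',319,264,S,.134)     # dropper tip
E
```

```text
top [0.633  0.2078 0.176 ]
scene [0.6301 0.2108 0.176 ]
top [0.6163 0.0209 0.074 ]
scene [0.6196 0.0237 0.074 ]
top [0.6206 0.1103 0.134 ]
scene [0.6233 0.1135 0.134 ]
```

```bash
python3 - <<'E'
from bench import job
print(job.close_job())
E
```

```text
the job is handed in; nothing more can be done
None
```

I placed all four items upright on the rack pads in height order and handed the job in at about 29 s. From the steel end plate to the wooden stop they stand: glue bottle, dropper bottle, jar, tin. I never reached for the look-alikes, the tape roll or the screwdriver. I didn't check their positions again at the end.

The last pictures show each item standing within its pad's rim, with the gripper open and well clear.

| Item | Last measured offset from pad centre |
|---|---|
| Tin | about 1 mm |
| Jar | 1–2 mm |
| Glue bottle | about 2 mm |
| Dropper bottle | 3–5 mm, toward the jar |

- **Dropper bottle:** this is the least well centred. The two cameras disagreed by about 3 mm, and its base looked better centred than its spout tip. I left it rather than grip it again between its neighbours.
- **Jar:** it was about 4 mm off in the grip, so I corrected it before letting go.
- **Grip readings:** the jar, dropper and glue bottle read 2–4 mm narrower than their stated sizes. Nothing slipped.

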